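# Seal the unused antenna port of a radio unit with its cup

### The arm

A 7-joint arm with a two-finger parallel gripper is mounted at the origin on the work surface. World frame = base frame: x ahead of the robot, y to its left, z up, the work surface at z = 0. Lengths are in m, angles in rad, forces in N, time in s.
With the tool pointing down it reaches from about 0.4 to 0.875 m from the base axis. Payload 19.3 kg.
Tool frame: the origin (TCP) lies at the very end of the fingers, on their centre line; the grasp point (between the pads) lies 19 mm behind it; z points along the fingers, y is the line along which they close (so a half turn about z gives the same grasp; the last joint's range is limited). The gripper opens to 85 mm and grips with 20 to 120 N. Pads are 22 mm wide; open, the fingers measure 114 mm over their backs; the gripper's body (76 mm by 85 mm) begins 54 mm behind the grasp point. The pads swing forward as they close: fully open they stand 13 mm farther back than shut.
Start: joints at [1.083, 0.521, -0.036, 1.599, 0.021, 1.021, -0.113], TCP at [0.254, -0.571, 0.231] pointing down, gripper open.
Joint ranges: [-2.91, 2.91], [-0.3, 2.13], [-1.5, 1.42], [0.17, 2.43], [-1.26, 4.41], [0.16, 1.93], [-2.52, 2.52]. Speed limits (rad/s): [1.89, 1.89, 2.39, 2.39, 3.01, 3.01, 3.01].

### API

Orientations are given as [roll, pitch, yaw] about the fixed x, y, z axes, in that order (R = Rz(yaw) Ry(pitch) Rx(roll)).
In Python, from workcell import bot gives the robot as it stands. The module is installed in compiled form; this text tells all that it offers.
- The arm moves only by the tool apply_moves, never from a script. Its arguments are lists of equal length, an entry for each row: "claw": the finger opening in m, from 0 to 0.0854; "xyz": the shift along the tool's x, y, z in m, a list of three; "twist": the turn, a rotation vector about the tool's x, y, z in rad, a list of three. A call has 1 to 20 rows; each row shifts and turns the commanded pose from where the row before left it, along the tool's axes as they then stand; what a row does not reach is not made up. A row lasts 1/10 s, in which the tool goes at most 50 mm and 8.59 degrees, less where a joint would pass 70% of its speed; a pose out of reach is approached as far as the arm can. A call with a gripper value outside its range is refused whole. The fingers move at their own pace and stop on an object; "force" is the grip in N (left out, the last holds). Time passes only in rows, so rows that do not move let the fingers close. It gives the time, the measured TCP pose, the force, the opening and the grip force at its end, in the units of the state.
- bot.observe(): the state, without advancing time (a new reading comes with each control period).
- bot.grab_frame(name): name is "scene" or "side" or "wrist"; returns a dict with "img" (480x640x3 uint8, red, green, blue), "vfov" (degrees; the focal length in pixels is half the picture's height over the tangent of half this angle, whatever the lens; pixels are square), "cx", "cy" (the principal point, pixels), "view" (4x4, takes a point from world to camera coordinates). Camera axes: x right, y up, looking along -z (the intrinsics and any distortion apply to the point x, -y, -z); pixel columns grow to the right and rows downward; lengths in m; the calibration is good to about 2 mm. A picture is of the moment at which its call begins. There is no depth.
- bot.job_done(): hands the job in; it is judged then, once.
Trained networks look in the newest picture that a camera, given by its name, has taken for a name from the list of things; names that differ only in an ending like _2 or _b are one class to them, and where a whole thing is asked for, a point or a joint stands for the part that bears it (a point fixed in the world has none). Each returns a list of dicts, best first, with "score" (0 to 1); they miss things now and then, are a little off and sometimes report something else, mostly with a low value. They report only what shows in the picture. A call takes as long as a camera call.
- bot.find_in(camera, query): "position" ([x, y, z] in m, in world coordinates, good to about 4 mm: the middle of the surface that is visible of it).
The state is a dict: "clock": time; "qpos": joint angles; "qd": joint speeds; "joint_efforts": joint torques, N m; "position": TCP position; "tool_rot": TCP orientation; "force": force on the tool from outside, world axes, zero at the start; "moment": the same for the moment, N m; "grip_width": finger opening in m; "finger_force": force on a finger pad.
Only numpy, scipy, OpenCV 4.12 (cv2) and the standard library are available. Lean on these libraries where they do the work, as an engineer would, in place of code of your own. Each camera call takes 0.05 s, during which the arm holds its last target. There are 200 camera calls.

### The job

Close the antenna port of the white radio unit: slide the taller of the two black cups, mouth down, over the upright post until it rests on the stiff seal ring, and let go of it there. Then push down on the top of the cup so that it drives the ring fully down onto its flange, feeling for the stop rather than ramming it. Leave the other loose things where they are.

Things in the scene. Friction and masses are not known exactly. Their poses are not given: they have to be found in the camera images.
- tall_cup: The cup to fit: black plastic cylinder, 110 mm tall, 52 mm outside diameter, standing mouth down with a flat closed top. Bore 39 mm diameter, 100 mm deep (the closed top is 10 mm thick). 0.14 to 0.28 kg. Origin at the centre of its open mouth (underside), z up along its axis towards the closed top.
- short_cup: A similar cup for another port, not to be used: black plastic, 70 mm tall, 52 mm outside diameter, also standing mouth down; its bore is too shallow for this post. Origin at the centre of its underside, z up. The two cups swap places from start to start.
- radio: White radio unit, a fixed box 150 mm (x) by 280 mm (y), top face 75 mm above the shelf, with three black connector caps that stick out 22 mm from its -x face. Its post stands 60 mm from the centre towards its -y end. Origin at the centre of its underside, z up.
- post_top (a point): Centre of the top of the radio's upright aluminium post, 187 mm above the shelf; axes as the radio's. The post is 36 mm in diameter, its last 12 mm tapering to 20 mm at the top. It rises 104 mm from a steel flange (66 mm diameter, top 83 mm above the shelf), on which the seal ring comes to rest.
- ring_top (a point): Centre of the top face of the black seal ring around the post (56 mm outside diameter, 12 mm thick), axes as the radio's. The top face is 120 mm above the shelf with the ring fully up and 95 mm with it fully down on the flange.
- seal_ring (a joint): How far the seal ring has been pushed down the post, m: 0 fully up, 0.025 fully down on the flange (the hard stop). The ring starts somewhere between 0 and 0.008. It slides stiffly: about 8 N pressed on it moves it, the cup's own weight does not, and it stays where it is left.
- thumb_knob: Loose bystander: black knob 52 mm in diameter, 20 mm thick, with a brass stud on top to 42 mm. Origin at the centre of its underside.
- screwdriver: Loose bystander: screwdriver with a grey handle, about 190 mm long, lying along its x axis (handle towards -x).
- wrench: Loose bystander: steel wrench about 170 mm long, lying along its x axis.

How it is judged:
By the outcome, as a careful person would: the job done as asked, in the order asked, and still so for the second after the job is handed in, with the robot touching nothing.
It also fails if it takes over 53 s, if anything falls off the work surface, if the arm or the gripper's body presses on something with over 40 N, if the wrist force passes 120 N, or if a joint passes its speed limit or range.

## Working session

There is one attempt and no reset: what is moved stays moved. The work goes in short steps, Python scripts to look and compute and a tool call to move; the robot and the scene stay as the last step left them, time stands still between calls to the robot, and variables do not carry over. Pictures are saved under pics/ and viewed, at most 10 in all, crops included, and the job is handed in when it is done.

Besides the shell and the picture viewer there is one more tool, called after "Call:" by a JSON object that holds its "name" and its "arguments". apply_moves: Moves the arm, as the interface text tells. Its arguments: {"type":"object","properties":{"claw":{"type":"array"},"xyz":{"type":"array"},"twist":{"type":"array"},"force":{"type":"number"}},"required":["claw","xyz","twist"]}

```bash
mkdir -p pics; cat > h.py <<'E'
from workcell import bot
import numpy as np, cv2
def snap(cam,fn):
    f=bot.grab_frame(cam); cv2.imwrite('pics/'+fn,f['img'][:,:,::-1]); return f
def proj(f,p):
    v=np.array(f['view']); c=v@np.append(p,1.); F=240/np.tan(np.radians(f['vfov'])/2)
    return [round(float(f['cx']+F*c[0]/-c[2]),1),round(float(f['cy']-F*c[1]/-c[2]),1)]
E
python3 - <<'E'
from h import *
f={}
for c in ['scene','side']:
    f[c]=snap(c,c+'0.png'); print(c,{k:v for k,v in f[c].items() if k!='img'})
    for n in ['tall_cup','short_cup','radio','post_top','ring_top','thumb_knob','screwdriver','wrench']:
        for d in bot.find_in(c,n)[:2]: print(n,np.round(d['position'],4),round(d['score'],2),proj(f[c],d['position']))
a=cv2.imread('pics/scene0.png');b=cv2.imread('pics/side0.png')
s=bot.observe();print({k:np.round(v,3) for k,v in s.items()})
E
```

```text
scene {'vfov': 44.471038026574206, 'cx': 312.7747251908319, 'cy': 247.00530418466445, 'view': array([[ 0.11927463,  0.99269125,  0.01837502, -0.08080216],
       [-0.75755268,  0.0790279 ,  0.64797263,  0.32150735],
       [ 0.64178462, -0.09120674,  0.76144194, -1.57051169],
       [ 0.        ,  0.        ,  0.        ,  1.        ]])}
tall_cup [ 0.5061 -0.1329  0.0832] 0.59 [237.1, 256.3]
short_cup [ 0.5116 -0.348   0.0587] 0.76 [129.4, 275.0]
radio [0.6481 0.198  0.0756] 0.87 [415.1, 302.2]
post_top [0.6531 0.1967 0.0739] 0.76 [414.9, 304.9]
ring_top [0.6454 0.1387 0.1153] 0.61 [386.6, 291.4]
ring_top [ 0.5081 -0.348   0.0607] 0.42 [129.3, 273.0]
thumb_knob [0.38   0.0043 0.0185] 0.72 [299.0, 226.5]
thumb_knob [ 0.6721 -0.2419  0.0261] 0.4 [184.2, 348.6]
screwdriver [ 0.6758 -0.2432  0.0263] 0.69 [183.4, 350.3]
screwdriver [0.6473 0.1959 0.0779] 0.61 [414.1, 301.2]
wrench [0.4021 0.3694 0.004 ] 0.9 [458.7, 225.7]
side {'vfov': 55.90870175334686, 'cx': 317.5385089224537, 'cy': 246.17011349490636, 'view': array([[-0.8975083 , -0.44095071, -0.00642815,  0.47313655],
       [ 0.25343
[... 429 characters left out ...]
5.9]
ring_top [0.6114 0.1699 0.1152] 0.81 [236.6, 289.3]
screwdriver [ 0.6688 -0.241   0.0159] 0.87 [309.8, 220.2]
wrench [0.3944 0.3726 0.0078] 0.96 [287.6, 464.6]
{'clock': np.float64(0.9), 'qpos': array([ 1.083,  0.521, -0.036,  1.599,  0.021,  1.021, -0.113]), 'qd': array([-0.002, -0.001,  0.   , -0.001, -0.001, -0.   , -0.   ]), 'joint_efforts': array([ 1.0000e-03, -9.2682e+01,  1.9790e+00, -3.7025e+01,  1.8000e-02,
        2.0000e-03,  0.0000e+00]), 'position': array([ 0.254, -0.571,  0.231]), 'tool_rot': array([-3.142, -0.   ,  0.418]), 'force': array([-0.085, -0.628, -0.031]), 'moment': array([ 0.017, -0.03 ,  0.021]), 'finger_force': np.float64(0.0), 'grip_width': np.float64(0.086)}
```

View pics/scene0.png

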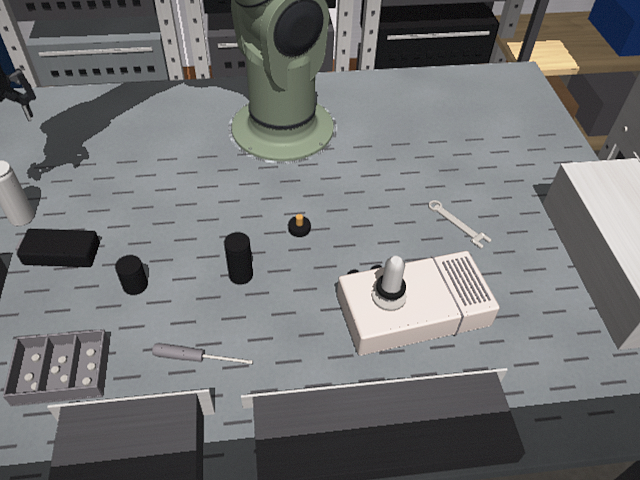

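View pics/side0.png

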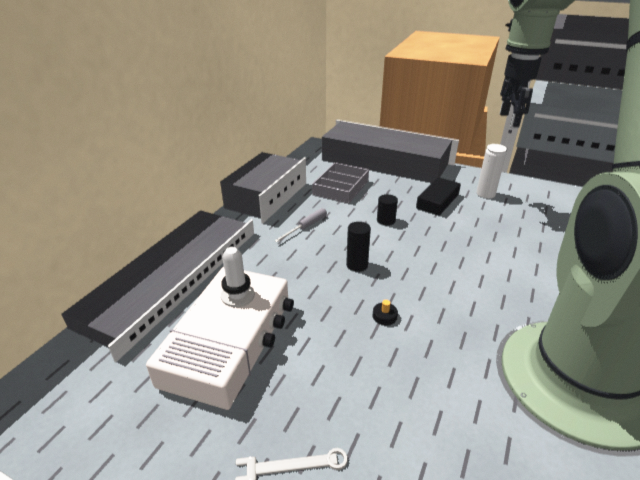

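The scene picture shows the tall cup at about (238,258) and the short one at (132,275). The post, with the black ring round it, is at (393,280). The side picture agrees, with the tall cup at (358,247) and the post at (234,270). Next I'll refine the cup and post by fitting silhouettes in both views.

```bash
cat >> h.py <<'E'
def circ(f,x,y,z,r):
    t=np.linspace(0,2*np.pi,72); return np.array([proj(f,[x+r*np.cos(a),y+r*np.sin(a),z]) for a in t])
def ext(p): return np.array([p[:,0].min(),p[:,0].max(),p[:,1].min(),p[:,1].max()])
def dark(img,u,v,w,th=45):
    m=(img.max(2)<th).astype(np.uint8); m[:, :max(0,u-w)]=0; m[:,u+w:]=0; m[:max(0,v-w)]=0; m[v+w:]=0
    n,l,s,c=cv2.connectedComponentsWithStats(m); k=1+np.argmax(s[1:,4]); x,y,a,b,A=s[k]
    return np.array([x-.5,x+a-.5,y-.5,y+b-.5]),A
E
python3 - <<'E'
from h import *
from scipy.optimize import least_squares as L
F={c:bot.grab_frame(c) for c in ['scene','side']}
R={'tall':{'scene':(238,258,40),'side':(358,247,40)},'short':{'scene':(132,275,30),'side':(387,210,25)},'ring':{'scene':(390,290,22),'side':(236,287,20)}}
for n,H in [('tall',.11),('short',.07),('ring',None)]:
    E={c:dark(F[c]['img'],*R[n][c]) for c in F}; print(n,E)
    def res(p):
        o=[]
        for c in F:
            if H: e=ext(np.vstack([circ(F[c],p[0],p[1],z,.026) for z in (0,H)]))-E[c][0]; o+=list(e)
            else: e=ext(np.vstack([circ(F[c],p[0],p[1],z,.028) for z in (p[2],p[2]-.012)]))-E[c][0]; o+=list(e[[0,1,3]])
        return o
    s=L(res,[.5,-.13,.11] if n=='tall' else [.5,-.34,.11] if n=='short' else [.63,.15,.116],diff_step=1e-3); print(np.round(s.x,4),np.round(s.fun,1))
s=F['scene']['img'][235:325,345:435];t=F['side']['img'][235:325,190:280]
cv2.imwrite('pics/post0.png',cv2.resize(np.hstack([s,t]),None,fx=4.4,fy=4.4,interpolation=cv2.INTER_CUBIC)[:,:,::-1])
E
```

```text
tall {'scene': (array([224.5, 252.5, 232.5, 283.5]), np.int32(1164)), 'side': (array([346.5, 369.5, 222.5, 271.5]), np.int32(941))}
[ 0.4878 -0.1309  0.11  ] [-1.   0.7 -1.8  0.8 -1.   0.5 -1.4  0.9]
short {'scene': (array([115.5, 147.5, 254.5, 294.5]), np.int32(919)), 'side': (array([377.5, 396.5, 194.5, 224.5]), np.int32(478))}
[ 0.491  -0.3504  0.11  ] [-1.2  0.4 -1.1  0.1 -1.6  0.9 -0.7  1.4]
ring {'scene': (array([375.5, 405.5, 275.5, 299.5]), np.int32(243)), 'side': (array([222.5, 249.5, 275.5, 293.5]), np.int32(158))}
[0.6294 0.1486 0.116 ] [-1.  -0.3  0.4 -2.2  0.9  0.6]
```

View pics/post0.png

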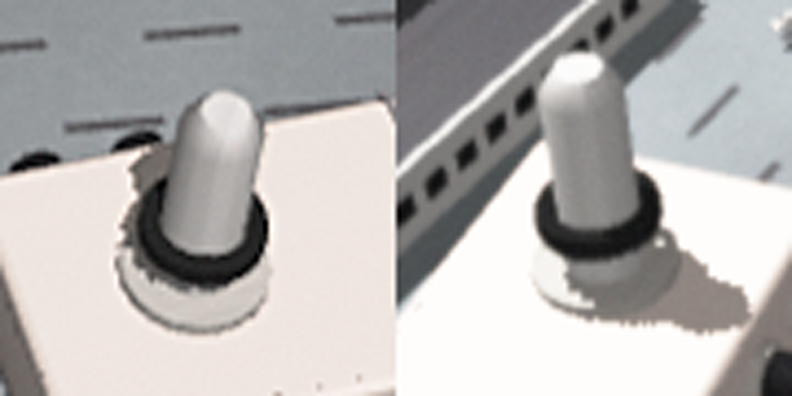

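The crops show the post's flat top at about (397.7, 258.4) in the scene view and (231.8, 249.8) in the side view. The ring is up the post, with a gap to the flange. I'll triangulate from these.

```bash
python3 - <<'E'
from h import *
from scipy.optimize import least_squares as L
F={c:bot.grab_frame(c) for c in ['scene','side']}
px={'scene':[397.7,258.4],'side':[231.8,249.8]}
r=lambda p:np.concatenate([np.subtract(proj(F[c],[p[0],p[1],.187]),px[c]) for c in F])
s=L(r,[.63,.15],diff_step=1e-3);print(s.x,s.fun)
p=bot.observe()['position'];y=bot.observe()['tool_rot'][2];print(p,y)
d=np.array([.488,-.131])-p[:2];print('tool xy to cup',d@[np.cos(y),np.sin(y)],d@[np.sin(y),-np.cos(y)])
E
```

```text
[0.62580816 0.15249663] [-1.  -0.5 -0.7  1.6]
[ 0.25356214 -0.57126224  0.23130456] 0.41774576014105214
tool xy to cup 0.39289243727608425 -0.3072905524701439
```

Call:
{"name": "apply_moves", "arguments": {"claw": [0.085, 0.085, 0.085, 0.085, 0.085, 0.085, 0.085, 0.085, 0.085, 0.085, 0.085, 0.085, 0.085, 0.085, 0.085], "xyz": [[0.03, -0.0236, 0], [0.03, -0.0236, 0], [0.03, -0.0236, 0], [0.03, -0.0236, 0], [0.03, -0.0236, 0], [0.03, -0.0236, 0], [0.03, -0.0236, 0], [0.03, -0.0236, 0], [0.03, -0.0236, 0], [0.03, -0.0236, 0], [0.03, -0.0236, 0], [0.03, -0.0236, 0], [0.033, -0.024, 0], [0, 0, 0.03], [0, 0, 0]], "twist": [[0, 0, 0], [0, 0, 0], [0, 0, 0], [0, 0, 0], [0, 0, 0], [0, 0, 0], [0, 0, 0], [0, 0, 0], [0, 0, 0], [0, 0, 0], [0, 0, 0], [0, 0, 0], [0, 0, 0], [0, 0, 0], [0, 0, 0]]}}

```text
clock: 2.6
position: [0.487, -0.13, 0.199]
tool_rot: [-3.139, 0.003, 0.42]
force: [-1.3, -1.2, 0.1]
grip_width: 0.0847
finger_force: 0.0
```

```bash
python3 - <<'E'
from h import *
s=bot.observe();print(s['clock'],s['position'],s['tool_rot'])
f=snap('wrist','w1.png');print(f['view'],f['vfov'],f['cx'],f['cy'])
print(proj(f,[.488,-.131,.11]))
for d in bot.find_in('wrist','tall_cup'):print(d)
y=s['tool_rot'][2];d=np.array([.488,-.131])-s['position'][:2];print('tool xy to cup',d@[np.cos(y),np.sin(y)],d@[np.sin(y),-np.cos(y)])
E
```

```text
2.6 [ 0.48701202 -0.12995307  0.19903766] [-3.13920972  0.00323212  0.41974374]
[[ 0.40637515 -0.91369808 -0.00388121 -0.31594098]
 [ 0.87134977  0.3888117  -0.29929089 -0.34514734]
 [ 0.27497057  0.11824249  0.95415402 -0.4656211 ]
 [ 0.          0.          0.          1.        ]] 58.68643919695136 323.107765709164 240.47424838526703
[326.0, 247.2]
{'position': [0.4957, -0.1318, 0.1118], 'score': 0.76}
tool xy to cup 0.00047556017030262685 0.001358680117150291
```

View pics/w1.png

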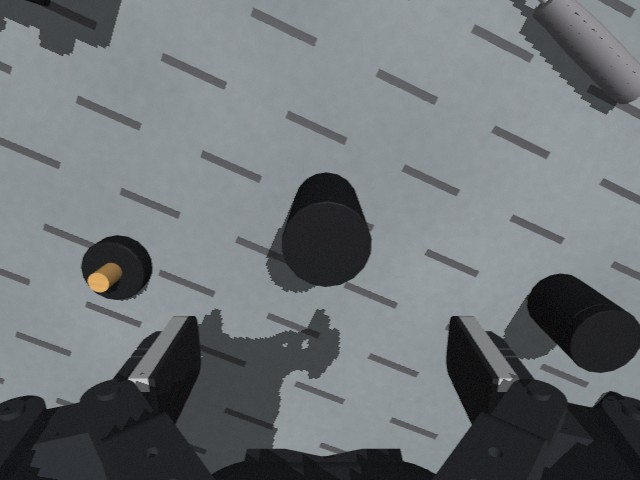

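The wrist picture shows the top of the tall cup centred at about (326,244), against a predicted (326,247), so the estimate is within 2 mm. I'll go down and grip it.

Call:
{"name": "apply_moves", "arguments": {"claw": [0.085, 0.085, 0.085, 0.085, 0.085, 0.085, 0.085, 0.085, 0.04, 0.04, 0.04, 0.04, 0.04, 0.04], "xyz": [[0.0015, 0.0014, 0.015], [0, 0, 0.025], [0, 0, 0.025], [0, 0, 0.025], [0, 0, 0.02], [0, 0, 0.015], [0, 0, 0.006], [0, 0, 0], [0, 0, 0], [0, 0, 0], [0, 0, 0], [0, 0, 0], [0, 0, 0], [0, 0, 0]], "twist": [[0, 0, 0], [0, 0, 0], [0, 0, 0], [0, 0, 0], [0, 0, 0], [0, 0, 0], [0, 0, 0], [0, 0, 0], [0, 0, 0], [0, 0, 0], [0, 0, 0], [0, 0, 0], [0, 0, 0], [0, 0, 0]], "force": 50}}

```text
clock: 4.1
position: [0.4905, -0.1316, 0.0713]
tool_rot: [3.141, -0.001, 0.418]
force: [-2.7, 2.0, 10.4]
grip_width: 0.0508
finger_force: 49.9
```

Call:
{"name": "apply_moves", "arguments": {"claw": [0.04, 0.04, 0.04, 0.04, 0.04, 0.04, 0.04, 0.04, 0.04, 0.04, 0.04], "xyz": [[0, 0, -0.01], [0, 0, -0.02], [0, 0, -0.025], [0, 0, -0.025], [0, 0, -0.03], [0, 0, -0.03], [0, 0, -0.03], [0, 0, -0.03], [0, 0, -0.02], [0, 0, 0], [0, 0, 0]], "twist": [[0, 0, 0], [0, 0, 0], [0, 0, 0], [0, 0, 0], [0, 0, 0], [0, 0, 0], [0, 0, 0], [0, 0, 0], [0, 0, 0], [0, 0, 0], [0, 0, 0]]}}

```text
clock: 5.2
position: [0.4898, -0.1317, 0.2905]
tool_rot: [3.141, -0.0, 0.418]
force: [-0.4, -0.1, -2.9]
grip_width: 0.0507
finger_force: 52.8
```

```bash
python3 - <<'E'
from h import *
s=bot.observe();print(s['clock'],s['position'],s['tool_rot'],s['force'],s['moment'],s['grip_width'])
y=s['tool_rot'][2];d=np.array([.6275,.150])-s['position'][:2];print('tool xy to post',d@[np.cos(y),np.sin(y)],d@[np.sin(y),-np.cos(y)])
snap('wrist','w2.png')
E
```

```text
5.2 [ 0.48975958 -0.13171513  0.29048522] [ 3.14127406e+00 -2.76908535e-04  4.17660560e-01] [-0.37524064 -0.08952343 -2.85705979] [ 0.02875878 -0.00674056  0.00388436] 0.05067868429431343
tool xy to post 0.2401705013034277 -0.20162829160241957
```

View pics/w2.png

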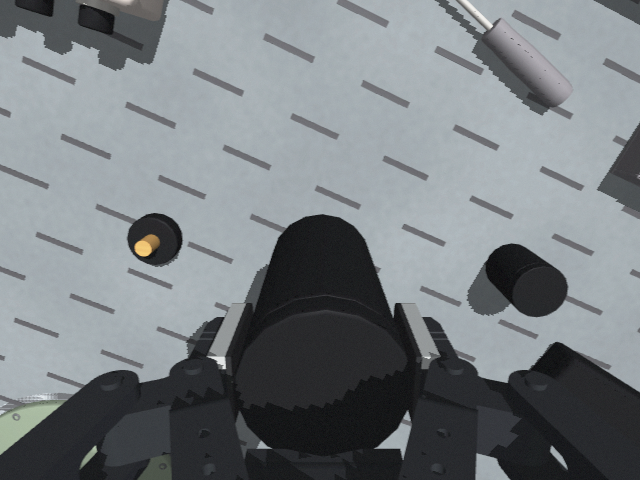

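The cup is held upright and hangs freely, with about 2.9 N of weight on the wrist. I'll carry it over the post and compare the two in the fixed cameras.

Call:
{"name": "apply_moves", "arguments": {"claw": [0.04, 0.04, 0.04, 0.04, 0.04, 0.04, 0.04, 0.04, 0.04, 0.04, 0.04, 0.04, 0.04, 0.04], "xyz": [[0.01, -0.0086, 0], [0.02, -0.0168, 0], [0.023, -0.0193, 0], [0.023, -0.0193, 0], [0.023, -0.0193, 0], [0.023, -0.0193, 0], [0.023, -0.0193, 0], [0.023, -0.0193, 0], [0.023, -0.0193, 0], [0.023, -0.0193, 0], [0.018, -0.0151, 0], [0.008, -0.0067, 0], [0, 0, 0], [0, 0, 0]], "twist": [[0, 0, 0], [0, 0, 0], [0, 0, 0], [0, 0, 0], [0, 0, 0], [0, 0, 0], [0, 0, 0], [0, 0, 0], [0, 0, 0], [0, 0, 0], [0, 0, 0], [0, 0, 0], [0, 0, 0], [0, 0, 0]]}}

```text
clock: 6.65
position: [0.6273, 0.1493, 0.2897]
tool_rot: [3.141, 0.001, 0.417]
force: [-0.2, 0.1, -2.3]
grip_width: 0.0506
finger_force: 52.6
```

```bash
python3 - <<'E'
from h import *
s=bot.observe();print(s['clock'],s['position'],s['tool_rot'],s['force'],s['grip_width'])
o=[]
for c in ['scene','side']:
    f=snap(c,c+'2.png'); u,v=proj(f,[.6275,.15,.2]); u,v=int(u),int(v); print(c,u-45,v-45)
    for z in (.187,.219,.329): print(z,proj(f,[.6275,.15,z]))
    o.append(f['img'][v-45:v+45,u-45:u+45])
cv2.imwrite('pics/c2.png',cv2.resize(np.hstack(o),None,fx=4.4,fy=4.4,interpolation=cv2.INTER_CUBIC)[:,:,::-1])
E
```

```text
6.65 [0.62725972 0.14929066 0.28970968] [3.14140036e+00 1.22792390e-03 4.17401160e-01] [-0.2085814   0.11809474 -2.25015694] 0.050565019548862285
scene 351 209
0.187 [395.5, 258.8]
0.219 [397.8, 247.1]
0.329 [406.7, 202.1]
side 185 199
0.187 [231.1, 250.4]
0.219 [229.0, 236.0]
0.329 [220.8, 180.6]
```

View pics/c2.png

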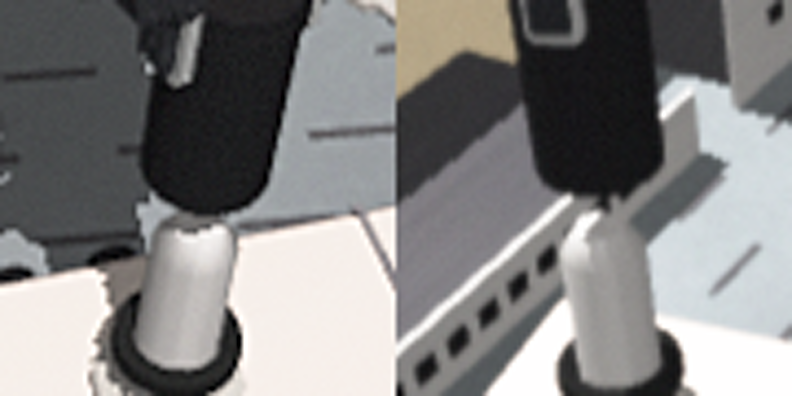

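In the scene crop the cup's axis is about 1.2 px left of the post's. In the side crop it is about 1.3 px to the right. Together that calls for a correction of about (+1.6, +2.0) mm in world axes. I'll apply it and go down, watching the force.

Call:
{"name": "apply_moves", "arguments": {"claw": [0.04, 0.04, 0.04, 0.04, 0.04, 0.04, 0.04, 0.04, 0.04], "xyz": [[0.0023, -0.0012, 0.005], [0, 0, 0.01], [0, 0, 0.01], [0, 0, 0.005], [0, 0, 0.005], [0, 0, 0.005], [0, 0, 0.003], [0, 0, 0], [0, 0, 0]], "twist": [[0, 0, 0], [0, 0, 0], [0, 0, 0], [0, 0, 0], [0, 0, 0], [0, 0, 0], [0, 0, 0], [0, 0, 0], [0, 0, 0]]}}

```text
clock: 7.65
position: [0.6293, 0.152, 0.2475]
tool_rot: [3.142, -0.0, 0.418]
force: [0.3, 0.3, -2.4]
grip_width: 0.0506
finger_force: 52.6
```

Call:
{"name": "apply_moves", "arguments": {"claw": [0.04, 0.04, 0.04, 0.04, 0.04, 0.04, 0.04], "xyz": [[0, 0, 0.003], [0, 0, 0.003], [0, 0, 0.003], [0, 0, 0.003], [0, 0, 0.003], [0, 0, 0], [0, 0, 0]], "twist": [[0, 0, 0], [0, 0, 0], [0, 0, 0], [0, 0, 0], [0, 0, 0], [0, 0, 0], [0, 0, 0]]}}

```text
clock: 8.35
position: [0.6293, 0.1515, 0.2317]
tool_rot: [3.141, 0.0, 0.417]
force: [4.9, -2.6, -4.7]
grip_width: 0.0509
finger_force: 52.6
```

Call:
{"name": "apply_moves", "arguments": {"claw": [0.04, 0.04, 0.04, 0.04, 0.04], "xyz": [[0.0004, 0.0005, 0], [0, 0, 0.004], [0, 0, 0.004], [0, 0, 0], [0, 0, 0]], "twist": [[0, 0, 0], [0, 0, 0], [0, 0, 0], [0, 0, 0], [0, 0, 0]]}}

```text
clock: 8.85
position: [0.6297, 0.1516, 0.2239]
tool_rot: [-3.142, 0.001, 0.418]
force: [2.7, -2.7, -4.2]
grip_width: 0.0505
finger_force: 52.8
```

Call:
{"name": "apply_moves", "arguments": {"claw": [0.04, 0.04, 0.04, 0.04, 0.04, 0.04, 0.04, 0.04], "xyz": [[0.0002, 0.0006, 0], [0, 0, 0.005], [0, 0, 0.005], [0, 0, 0.005], [0, 0, 0.005], [0, 0, 0.005], [0, 0, 0], [0, 0, 0]], "twist": [[0, 0, 0], [0, 0, 0], [0, 0, 0], [0, 0, 0], [0, 0, 0], [0, 0, 0], [0, 0, 0], [0, 0, 0]]}}

```text
clock: 9.65
position: [0.6303, 0.1512, 0.1993]
tool_rot: [-3.141, 0.0, 0.418]
force: [-0.7, 0.4, -2.7]
grip_width: 0.051
finger_force: 53.3
```

Call:
{"name": "apply_moves", "arguments": {"claw": [0.04, 0.04, 0.04, 0.04, 0.04, 0.04], "xyz": [[0, 0, 0.003], [0, 0, 0.003], [0, 0, 0.001], [0, 0, 0.001], [0, 0, 0], [0, 0, 0]], "twist": [[0, 0, 0], [0, 0, 0], [0, 0, 0], [0, 0, 0], [0, 0, 0], [0, 0, 0]]}}

```text
clock: 10.25
position: [0.6303, 0.1512, 0.1914]
tool_rot: [-3.142, -0.0, 0.418]
force: [-0.5, -0.6, -2.0]
grip_width: 0.0507
finger_force: 53.4
```

Call:
{"name": "apply_moves", "arguments": {"claw": [0.04, 0.04, 0.04], "xyz": [[0, 0, 0.002], [0, 0, 0], [0, 0, 0]], "twist": [[0, 0, 0], [0, 0, 0], [0, 0, 0]]}}

```text
clock: 10.55
position: [0.6302, 0.1512, 0.1892]
tool_rot: [-3.142, 0.0, 0.418]
force: [-0.3, 0.2, -2.0]
grip_width: 0.0504
finger_force: 53.4
```

Call:
{"name": "apply_moves", "arguments": {"claw": [0.04, 0.04, 0.04], "xyz": [[0, 0, 0.0015], [0, 0, 0], [0, 0, 0]], "twist": [[0, 0, 0], [0, 0, 0], [0, 0, 0]]}}

```text
clock: 10.85
position: [0.6303, 0.1512, 0.1878]
tool_rot: [-3.142, 0.0, 0.418]
force: [0.1, 0.1, -3.2]
grip_width: 0.0508
finger_force: 53.4
```

Call:
{"name": "apply_moves", "arguments": {"claw": [0.04, 0.04, 0.04], "xyz": [[0, 0, 0.001], [0, 0, 0], [0, 0, 0]], "twist": [[0, 0, 0], [0, 0, 0], [0, 0, 0]]}}

```text
clock: 11.15
position: [0.6303, 0.1513, 0.1869]
tool_rot: [-3.142, -0.0, 0.418]
force: [-1.1, 0.2, -0.1]
grip_width: 0.051
finger_force: 53.5
```

Call:
{"name": "apply_moves", "arguments": {"claw": [0.04, 0.04, 0.04], "xyz": [[0, 0, 0.0005], [0, 0, 0], [0, 0, 0]], "twist": [[0, 0, 0], [0, 0, 0], [0, 0, 0]]}}

```text
clock: 11.45
position: [0.6305, 0.1513, 0.1866]
tool_rot: [3.142, -0.001, 0.418]
force: [0.1, 0.3, 5.5]
grip_width: 0.0507
finger_force: 53.8
```

```bash
python3 - <<'E'
from h import *
s=bot.observe();print(s['clock'],s['position'],s['force'],s['grip_width'])
o=[]
for c in ['scene','side']:
    f=snap(c,c+'3.png'); u,v=proj(f,[.63,.151,.15]); u,v=int(u),int(v); print(c,u-45,v-45)
    o.append(f['img'][v-45:v+45,u-45:u+45])
cv2.imwrite('pics/c3.png',cv2.resize(np.hstack(o),None,fx=4.4,fy=4.4,interpolation=cv2.INTER_CUBIC)[:,:,::-1])
E
```

```text
11.45 [0.63046445 0.15131978 0.18664385] [0.11387088 0.28099308 5.52985285] 0.05069622374659889
scene 348 227
side 187 221
```

View pics/c3.png

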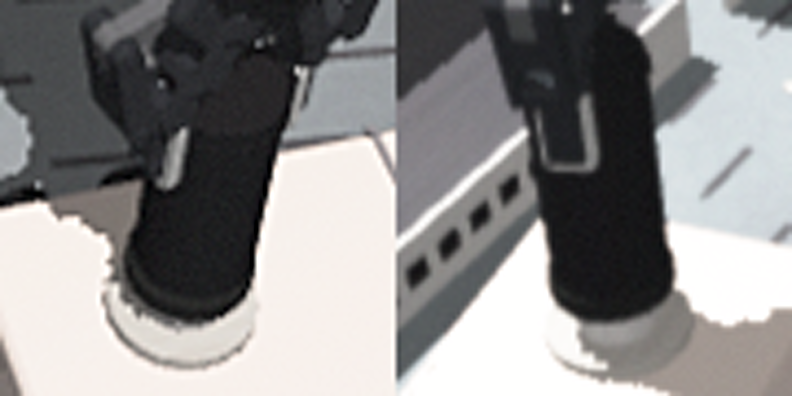

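The cup sits on the ring in both views, with about 5.5 N up at the wrist as it touches. Now I'll release it and back off upward.

Call:
{"name": "apply_moves", "arguments": {"claw": [0.06, 0.085, 0.085, 0.085, 0.085, 0.085, 0.085, 0.085, 0.085, 0.085, 0.03, 0.0, 0.0, 0.0, 0.0, 0.0], "xyz": [[0, 0, 0], [0, 0, 0], [0, 0, 0], [0, 0, 0], [0, 0, 0], [0, 0, -0.01], [0, 0, -0.02], [0, 0, -0.03], [0, 0, -0.03], [0, 0, -0.01], [0, 0, 0], [0, 0, 0], [0, 0, 0], [0, 0, 0], [0, 0, 0], [0, 0, 0]], "twist": [[0, 0, 0], [0, 0, 0], [0, 0, 0], [0, 0, 0], [0, 0, 0], [0, 0, 0], [0, 0, 0], [0, 0, 0], [0, 0, 0], [0, 0, 0], [0, 0, 0], [0, 0, 0], [0, 0, 0], [0, 0, 0], [0, 0, 0], [0, 0, 0]]}}

```text
clock: 13.15
position: [0.6302, 0.1512, 0.2859]
tool_rot: [-3.141, 0.001, 0.418]
force: [-0.5, -1.1, 0.5]
grip_width: 0.0003
finger_force: 0.0
```

```bash
python3 - <<'E'
from h import *
s=bot.observe();print(s['clock'],s['position'],s['tool_rot'],s['force'],s['grip_width'])
o=[]
for c in ['scene','side']:
    f=snap(c,c+'4.png'); u,v=proj(f,[.63,.151,.18]); u,v=int(u),int(v); print(c,u-45,v-45)
    for x in [.115,.22,.225,.23]: print(x,proj(f,[.63,.151,x]))
    o.append(f['img'][v-45:v+45,u-45:u+45])
cv2.imwrite('pics/c4.png',cv2.resize(np.hstack(o),None,fx=4.4,fy=4.4,interpolation=cv2.INTER_CUBIC)[:,:,::-1])
E
```

```text
13.15 [0.63016668 0.15118339 0.28593934] [-3.14148767e+00  5.42019672e-04  4.17789875e-01] [-0.47393008 -1.14317108  0.46966542] 0.00034901780295956263
scene 350 217
0.115 [391.4, 284.2]
0.22 [398.8, 247.7]
0.225 [399.1, 245.9]
0.23 [399.5, 244.0]
side 185 208
0.115 [234.1, 280.7]
0.22 [227.4, 235.4]
0.225 [227.0, 233.1]
0.23 [226.7, 230.8]
```

View pics/c4.png

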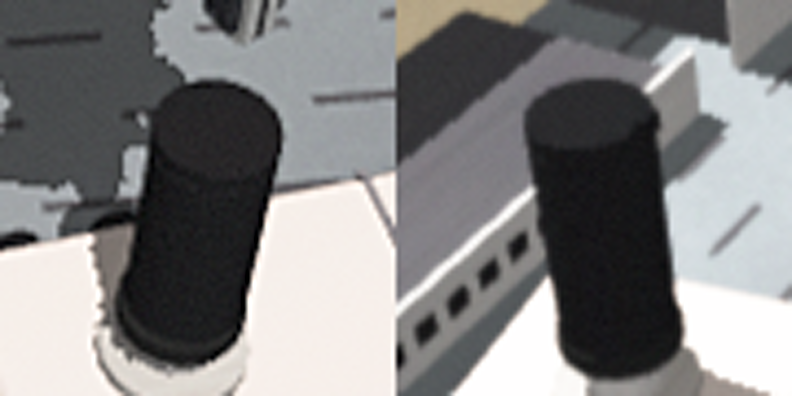

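The cup stands released on the ring, its top centred at about (399,247) in the scene view, as predicted. Next I'll push down with the closed fingertips.

Call:
{"name": "apply_moves", "arguments": {"claw": [0, 0, 0, 0, 0, 0, 0, 0], "xyz": [[0, 0, 0.015], [0, 0, 0.015], [0, 0, 0.01], [0, 0, 0.006], [0, 0, 0.003], [0, 0, 0.003], [0, 0, 0], [0, 0, 0]], "twist": [[0, 0, 0], [0, 0, 0], [0, 0, 0], [0, 0, 0], [0, 0, 0], [0, 0, 0], [0, 0, 0], [0, 0, 0]]}}

```text
clock: 14.05
position: [0.6304, 0.1513, 0.2347]
tool_rot: [3.142, -0.0, 0.418]
force: [-0.2, -0.1, 0.2]
grip_width: -0.0001
finger_force: 0.0
```

Call:
{"name": "apply_moves", "arguments": {"claw": [0, 0, 0, 0, 0, 0, 0, 0], "xyz": [[0, 0, 0.002], [0, 0, 0.002], [0, 0, 0.002], [0, 0, 0.002], [0, 0, 0.002], [0, 0, 0.001], [0, 0, 0], [0, 0, 0]], "twist": [[0, 0, 0], [0, 0, 0], [0, 0, 0], [0, 0, 0], [0, 0, 0], [0, 0, 0], [0, 0, 0], [0, 0, 0]]}}

```text
clock: 14.85
position: [0.6303, 0.1512, 0.2234]
tool_rot: [-3.142, -0.0, 0.418]
force: [0.5, 0.6, 2.7]
grip_width: -0.0002
finger_force: 1.3
```

Call:
{"name": "apply_moves", "arguments": {"claw": [0, 0, 0, 0, 0, 0, 0, 0], "xyz": [[0, 0, 0.001], [0, 0, 0.001], [0, 0, 0.001], [0, 0, 0.001], [0, 0, 0.001], [0, 0, 0.001], [0, 0, 0], [0, 0, 0]], "twist": [[0, 0, 0], [0, 0, 0], [0, 0, 0], [0, 0, 0], [0, 0, 0], [0, 0, 0], [0, 0, 0], [0, 0, 0]]}}

```text
clock: 15.65
position: [0.6303, 0.1512, 0.2174]
tool_rot: [3.142, -0.0, 0.418]
force: [-0.5, 0.4, 3.3]
grip_width: 0.0003
finger_force: 1.9
```

Call:
{"name": "apply_moves", "arguments": {"claw": [0, 0, 0, 0, 0, 0, 0, 0, 0], "xyz": [[0, 0, 0.001], [0, 0, 0.001], [0, 0, 0.001], [0, 0, 0.001], [0, 0, 0.001], [0, 0, 0.001], [0, 0, 0.001], [0, 0, 0], [0, 0, 0]], "twist": [[0, 0, 0], [0, 0, 0], [0, 0, 0], [0, 0, 0], [0, 0, 0], [0, 0, 0], [0, 0, 0], [0, 0, 0], [0, 0, 0]]}}

```text
clock: 16.55
position: [0.6303, 0.1512, 0.2103]
tool_rot: [-3.142, -0.0, 0.418]
force: [-0.4, 0.6, 3.6]
grip_width: -0.0003
finger_force: 1.7
```

Call:
{"name": "apply_moves", "arguments": {"claw": [0, 0, 0, 0, 0, 0], "xyz": [[0, 0, 0.001], [0, 0, 0.001], [0, 0, 0.001], [0, 0, 0.001], [0, 0, 0], [0, 0, 0]], "twist": [[0, 0, 0], [0, 0, 0], [0, 0, 0], [0, 0, 0], [0, 0, 0], [0, 0, 0]]}}

```text
clock: 17.15
position: [0.6302, 0.1512, 0.2063]
tool_rot: [-3.142, 0.0, 0.418]
force: [-0.9, 0.3, 4.1]
grip_width: 0.0002
finger_force: 1.6
```

Call:
{"name": "apply_moves", "arguments": {"claw": [0, 0, 0], "xyz": [[0, 0, 0.001], [0, 0, 0], [0, 0, 0]], "twist": [[0, 0, 0], [0, 0, 0], [0, 0, 0]]}}

```text
clock: 17.45
position: [0.6303, 0.1512, 0.2053]
tool_rot: [-3.142, -0.0, 0.418]
force: [-0.4, -0.5, 3.5]
grip_width: -0.0001
finger_force: 1.8
```

Call:
{"name": "apply_moves", "arguments": {"claw": [0, 0, 0], "xyz": [[0, 0, 0.0007], [0, 0, 0], [0, 0, 0]], "twist": [[0, 0, 0], [0, 0, 0], [0, 0, 0]]}}

```text
clock: 17.75
position: [0.6305, 0.1513, 0.2051]
tool_rot: [3.141, -0.001, 0.418]
force: [-0.9, 0.1, 9.4]
grip_width: -0.0001
finger_force: 4.5
```

Call:
{"name": "apply_moves", "arguments": {"claw": [0, 0, 0], "xyz": [[0, 0, 0.0005], [0, 0, 0], [0, 0, 0]], "twist": [[0, 0, 0], [0, 0, 0], [0, 0, 0]]}}

```text
clock: 18.05
position: [0.6307, 0.1514, 0.205]
tool_rot: [3.141, -0.001, 0.418]
force: [-2.7, -1.4, 13.7]
grip_width: 0.0002
finger_force: 6.8
```

The height has stopped changing at 0.205 m while the force climbs, so this is the stop. A small firm press will confirm it.

Call:
{"name": "apply_moves", "arguments": {"claw": [0, 0, 0, 0], "xyz": [[0, 0, 0.0005], [0, 0, 0.0005], [0, 0, 0], [0, 0, 0]], "twist": [[0, 0, 0], [0, 0, 0], [0, 0, 0], [0, 0, 0]]}}

```text
clock: 18.45
position: [0.6312, 0.1515, 0.2049]
tool_rot: [3.141, -0.003, 0.418]
force: [-3.4, 0.1, 23.5]
grip_width: -0.0002
finger_force: 11.4
```

Call:
{"name": "apply_moves", "arguments": {"claw": [0, 0, 0, 0, 0, 0, 0], "xyz": [[0, 0, -0.003], [0, 0, -0.01], [0, 0, -0.03], [0, 0, -0.03], [0, 0, -0.03], [0, 0, 0], [0, 0, 0]], "twist": [[0, 0, 0], [0, 0, 0], [0, 0, 0], [0, 0, 0], [0, 0, 0], [0, 0, 0], [0, 0, 0]]}}

```text
clock: 19.15
position: [0.6303, 0.1512, 0.3066]
tool_rot: [3.141, -0.001, 0.418]
force: [-1.4, 0.6, -1.3]
grip_width: -0.0
finger_force: 0.0
```

```bash
python3 - <<'E'
from h import *
o=[]
for c in ['scene','side']:
    f=snap(c,c+'5.png'); u,v=proj(f,[.63,.151,.16]); u,v=int(u),int(v); print(c,u-45,v-45)
    for x in [.205,]: print(x,proj(f,[.63,.151,x]))
    o.append(f['img'][v-45:v+45,u-45:u+45])
cv2.imwrite('pics/c5.png',cv2.resize(np.hstack(o),None,fx=4.4,fy=4.4,interpolation=cv2.INTER_CUBIC)[:,:,::-1])
E
```

```text
scene 349 224
0.205 [397.6, 253.3]
side 186 217
0.205 [228.4, 242.3]
```

View pics/c5.png

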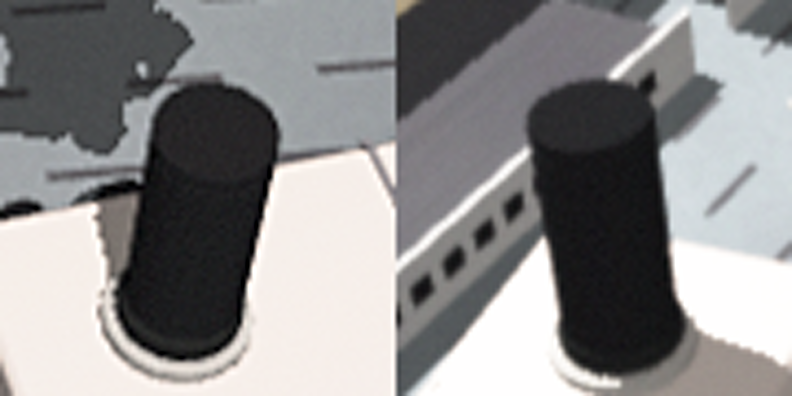

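The ring is now down on the flange with no gap showing in either view, and the cup stands upright with the arm clear above it. I'll hand the job in.

```bash
python3 -c "
from workcell import bot
print(bot.job_done())"
```

```text
the job is handed in; nothing more can be done
None
```

The tall cup is over the post and has driven the seal ring fully down onto its flange; I felt the stop at 0.205 m with about 23 N, the arm is clear, and the job was handed in at about 19 s.

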